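# Fit the chuck sleeve and hold it down against its spring

### The job

Rebuild the rotary-hammer chuck: pick the locking sleeve (the tallest part, with the wide foot) out of the sorting tray and, foot down, thread it over the spindle that stands clamped in the vice until it rests on the coil spring. Then press it straight down about 12 mm against the spring, so that the whole retaining-ring groove near the spindle's tip shows above the sleeve, but never squeeze the spring solid. Finish while still holding it down like that, ready for me to snap the ring in, and leave everything else on the bench where it lies.

Things in the scene. Friction and masses are not known exactly. Their poses are not given: they have to be found in the camera images.
- sleeve_mid (a point): locking sleeve, to be fitted: loose black plastic, upright in one tray compartment, 40 mm tall, about 80 g. Round foot flange 44 mm in diameter, 12 mm tall; above it the body, 36 mm in diameter, 28 mm tall (grip it there); straight 22.5 mm bore right through. This point is on its axis half-way up, 20 mm above the foot's underside; z up the axis
- sleeve_foot (a point): centre of the underside of the sleeve's foot (on the axis of the bore); z up the axis
- spindle_tip (a point): top centre of the steel spindle, upright, 172 mm above the bench, clamped in a fixed machine vice. Downward: a nose widening from 14.4 to 20 mm in diameter over 10 mm, then a straight 20 mm shank; dark ring groove 18 to 21 mm below this point; lower down a coil spring round it. The vice is 62 mm high at most and reaches 130 mm from the spindle
- seat_top (a point): centre of the upper face of the steel spring washer (33 mm in diameter) round the spindle, on which the sleeve's foot comes to rest. Spring relaxed: 51 mm below the spindle tip, 121 mm above the bench; a sleeve resting there ends 11 mm below the tip and covers the groove. It sinks with the spring
- spring_seat (a joint): how far the spring is pressed down, in m: 0 relaxed, 0.018 solid. It starts to give at about 3 N and takes 0.8 N more per mm (about 13 N at 12 mm); it pushes back up when let go. At 0.010 the sleeve's top is level with the groove's lower edge
- tray_in (a point): centre of the sorting tray's floor (4 mm above the bench). The tray is light grey, 220 mm square, fixed, with four square compartments of 104 mm centred 54 mm either way from this point along its x and y; its walls and dividers stand 12 mm above the floor
- guide_tube: bystander in another compartment: straight black tube, 36 mm in diameter, 26 mm tall, no foot; origin at the centre of its underside
- dust_cap: bystander in another compartment: black rubber cap, 38 mm in diameter, 20 mm tall, closed; origin at the centre of its underside
- gear: bystander in another compartment: steel gear wheel 48 mm in diameter with a hub, 18 mm tall; origin at the centre of its underside
- pliers: bystander: retaining-ring pliers lying on the bench between the tray and the vice, 190 mm long, 14 mm high; origin on the bench under its middle, x towards the tips
- grease_tin: bystander: round tin, 72 mm in diameter, 62 mm tall, beyond the tray and vice; origin at the centre of its underside
- screwdriver: bystander: screwdriver lying on the bench, 200 mm long, on the right; origin on the bench under it
Not all that is in view belongs to the job. What is shaped like the part that bears sleeve_mid but purple or white is not meant.

How it is judged:
By the outcome, as a careful person would: the job done as asked, in the order asked, and still so for the second after the job is handed in, while the arm keeps its last pose, push and grip.
It also fails if it takes over 40 s, if anything falls off the work surface, if the arm or the gripper's body presses on something with over 40 N, if the wrist force passes 120 N, or if a joint passes its speed limit or range.

### The arm

A 7-joint arm with a two-finger parallel gripper is mounted at the origin on the work surface. World frame = base frame: x ahead of the robot, y to its left, z up, the work surface at z = 0. Lengths are in m, angles in rad, forces in N, time in s.
With the tool pointing down it reaches from about 0.425 to 0.825 m from the base axis. Payload 3.6 kg.
Tool frame: the origin (TCP) lies at the very end of the fingers, on their centre line; the grasp point (between the pads) lies 19 mm behind it; z points along the fingers, x is the direction in which the jaws open and shut, and the axes are right-handed (so a half turn about z gives the same grasp; the last joint's range is limited). The gripper opens to 93 mm and grips with 3 to 60 N. Pads are 15 mm wide; open, the fingers measure 128 mm over their backs; the gripper's body (75 mm by 188 mm) begins 65 mm behind the grasp point.
Start: joints at [1.137, 0.615, -0.013, 1.423, 0.008, 1.103, -0.04], TCP at [0.258, -0.597, 0.219] pointing down, gripper open.
Joint ranges: [-3.12, 3.12], [-0.3, 2.06], [-1.34, 1.32], [0.26, 2.42], [-1.36, 4.5], [0.01, 1.98], [-2.84, 2.84]. Speed limits (rad/s): [2.79, 2.79, 3.14, 3.14, 3.14, 3.14, 3.14].

### API

Orientations are given as a unit quaternion [w, x, y, z].
In Python, from rig import status, capture, get_calibration, order, spot_in, mark_of gives the robot as it stands. The module is installed in compiled form; this text tells all that it offers.
- The arm moves only by the tool apply_moves, never from a script. Its argument "commands" is a list of rows, each an object with "jaw": the closure, from -1 (fully open) to 1 (shut), so that 0 is half open; "travel": the shift along the tool's x, y, z in cm, a list of three; "roll": the turn about the tool's z in rad. A call has 1 to 5 rows; each row shifts and turns the commanded pose from where the row before left it, along the tool's axes as they then stand; what a row does not reach is not made up. A row lasts 1/10 s, in which the tool goes at most 50 mm and 8.59 degrees, less where a joint would pass 70% of its speed; a pose out of reach is approached as far as the arm can. A call with a gripper value outside its range is refused whole. The fingers move at their own pace and stop on an object; "squeeze" is the grip in N (left out, the last holds). Time passes only in rows, so rows that do not move let the fingers close. It gives the time, the measured TCP pose, the force and the opening at its end, in the units of the state.
- status.observe(): the state, without advancing time (a new reading comes with each control period).
- capture(name): name is "side" or "top"; returns the picture (384x512x3 uint8, red, green, blue); there is no depth.
- get_calibration(name): a dict with "vfov" (degrees; the focal length in pixels is half the picture's height over the tangent of half this angle, whatever the lens; pixels are square), "cx", "cy" (the principal point, pixels), "dist_coeffs" ([k1, k2, p1, p2, k3] as OpenCV has them; the pictures are not rectified), "rvec" (rotation vector, rad) and "tvec" (3), from world to camera coordinates, as OpenCV has them. Camera axes: x right, y down, z forward; pixel columns grow to the right and rows downward; lengths in m; the calibration is good to about 2 mm. A picture is of the moment at which its call begins. get_calibration takes no time and is no camera call.
- order.sign_off(): hands the job in, once; it reports no verdict.
Trained networks look in the newest picture that a camera, given by its name, has taken for a name from the list of things; names that differ only in an ending like _2 or _b are one class to them, and where a whole thing is asked for, a point or a joint stands for the part that bears it (a point fixed in the world has none). Each returns a list of dicts, best first, with "p" (0 to 1); they miss things now and then, are a little off and sometimes report something else, mostly with a low value. They report only what shows in the picture. A call takes as long as a camera call. They do not tell look-alikes from the thing itself.
- spot_in(camera, thing): "extent" ([left, top, right, bottom] in pixels, round what is visible of it).
- mark_of(camera, thing): "uv" ([column, row] in pixels: a listed point, or the origin of a listed thing).
The state is a dict: "clock": time; "qpos": joint angles; "qd": joint speeds; "effort": joint torques, N m; "tcp_pos": TCP position; "tool_rot": TCP orientation; "force": force on the tool from outside, world axes, zero at the start; "torque": the same for the moment, N m; "finger_gap": finger opening in m.
Only numpy, scipy, OpenCV 4.12 (cv2) and the standard library are available. Lean on these libraries where they do the work, as an engineer would, in place of code of your own. Each camera call takes 0.05 s, during which the arm holds its last target. There are 200 camera calls.

## Working session

There is one attempt and no reset: what is moved stays moved. The work goes in short steps, Python scripts to look and compute and a tool call to move; the robot and the scene stay as the last step left them, time stands still between calls to the robot, and variables do not carry over. Pictures are saved under pics/ and viewed, on a budget of 10 in all, crops included, one or two more only if the job needs it, and the job is handed in when it is done.

Besides the shell and the picture viewer there is one more tool, called after ">>>" as a command line: name --argument value ..., lists and objects as JSON in quotes. apply_moves: Moves the arm, as the interface text tells. Its arguments: {"type":"object","properties":{"commands":{"type":"array"},"squeeze":{"type":"number"}},"required":["commands"]}

```bash
mkdir -p pics; cat > h.py <<'E'
import numpy as np, cv2
from rig import status, capture, get_calibration, order, spot_in, mark_of
def cal(n):
    c=get_calibration(n); f=192/np.tan(np.radians(c["vfov"])/2)
    K=np.array([[f,0,c["cx"]],[0,f,c["cy"]],[0,0,1]]); return K,np.array(c["dist_coeffs"],float),np.array(c["rvec"],float),np.array(c["tvec"],float)
def ray(n,uv):
    K,d,r,t=cal(n); p=cv2.undistortPoints(np.array([[uv]],float),K,d)[0,0]
    R=cv2.Rodrigues(r)[0]; v=R.T@np.array([p[0],p[1],1]); return -R.T@t.ravel(),v/np.linalg.norm(v)
def atz(n,uv,z):
    o,v=ray(n,uv); return o+v*(z-o[2])/v[2]
def proj(n,P):
    K,d,r,t=cal(n); return cv2.projectPoints(np.array(P,float).reshape(-1,1,3),r,t,K,d)[0].reshape(-1,2)
def tri(a,b):
    A=np.zeros((3,3));y=np.zeros(3);R=[ray(*a),ray(*b)]
    for o,v in R:
        M=np.eye(3)-np.outer(v,v);A+=M;y+=M@o
    p=np.linalg.solve(A,y); return p,[np.linalg.norm((np.eye(3)-np.outer(v,v))@(p-o)) for o,v in R]
E
python3 - <<'E'
from h import *
np.set_printoptions(precision=4,suppress=True)
Z={"sleeve_mid":.024,"sleeve_foot":.004,"spindle_tip":.172,"seat_top":.121,"tray_in":.004,"guide_tube":.004,"dust_cap":.004,"gear":.004,"pliers":0,"grease_tin":0,"screwdriver":0}
for n in("top","side"):
    im=capture(n); cv2.imwrite(f"pics/{n}0.png",im[:,:,::-1])
    print(n,ray(n,(256,192)))
    for k,z in Z.items():
        for m in mark_of(n,k)[:3]: print(k,round(m["p"],2),np.round(m["uv"],1),atz(n,m["uv"],z)[:2])
s=status.observe();print(s)
E
```

```text
top (array([ 0.3593, -0.0244,  1.3926]), array([ 0.1488, -0.0185, -0.9887]))
sleeve_mid 0.65 [130.8 234.3] [0.4088 0.3793]
sleeve_mid 0.52 [131.8 207.5] [0.5017 0.3814]
sleeve_mid 0.5 [171.6 223.7] [0.4488 0.2391]
sleeve_foot 0.69 [166.6 259.4] [0.3261 0.2548]
sleeve_foot 0.68 [172.3 226.4] [0.4407 0.24  ]
sleeve_foot 0.58 [131.4 233.5] [0.4124 0.3832]
seat_top 0.47 [306.2 195.9] [ 0.5412 -0.2115]
seat_top 0.34 [202.6 221.3] [0.4523 0.1211]
tray_in 0.68 [192.9 206.8] [0.5111 0.1705]
guide_tube 0.42 [171.  192.5] [0.5603 0.2504]
dust_cap 0.57 [203.  195.1] [0.5534 0.1365]
gear 0.51 [204.6 219.8] [0.4663 0.1277]
pliers 0.53 [250.8 220.6] [ 0.4671 -0.034 ]
grease_tin 0.74 [230.6 136.1] [0.7723 0.0453]
screwdriver 0.7 [171.3 195. ] [0.5519 0.2497]
screwdriver 0.61 [367.6 191.5] [ 0.5788 -0.4522]
side (array([0.0309, 0.507 , 0.8905]), array([ 0.4759, -0.5136, -0.7139]))
sleeve_mid 0.86 [176.2 337.8] [0.4048 0.3897]
sleeve_mid 0.78 [160.6 310.4] [0.4918 0.3731]
sleeve_mid 0.74 [235.9 326.5] [0.3179 0.2674]
sleeve_foot 0.8 [174.  338.3] [0.4165 0.3916]
sleeve_foot 0.76 [237.4 326.7] [0.3213
[... 217 characters left out ...]
243.5] [0.5681 0.1284]
gear 0.64 [233.  262.7] [0.4695 0.1314]
pliers 0.76 [270.2 233.9] [ 0.4624 -0.0278]
grease_tin 0.92 [191.9 196.3] [0.7741 0.0384]
screwdriver 0.61 [316.6 156.9] [ 0.5837 -0.4446]
{'clock': 1.2, 'qpos': array([ 1.1365,  0.6149, -0.0126,  1.4234,  0.0081,  1.1034, -0.0404]), 'qd': array([ 0.0005,  0.0012, -0.0015, -0.0007, -0.0009,  0.0011,  0.0009]), 'effort': array([ -0.0004, -45.8829,   0.2091, -16.6033,  -0.061 ,   0.0132,
         0.    ]), 'tcp_pos': array([ 0.2578, -0.5967,  0.2186]), 'tool_rot': array([-0.    ,  0.8356, -0.5493, -0.    ]), 'force': array([ 0.3803,  0.6311, -0.3535]), 'torque': array([-0.0118, -0.0169, -0.0509]), 'finger_gap': 0.09278517253335837}
```

View pics/top0.png

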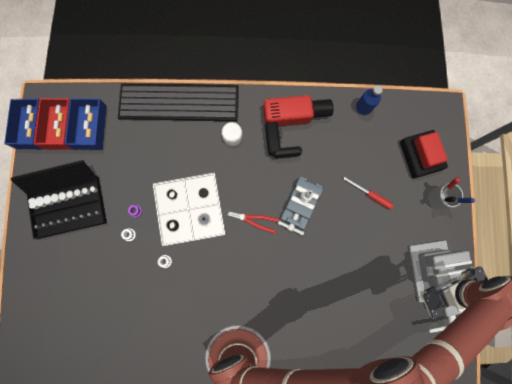

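View pics/side0.png

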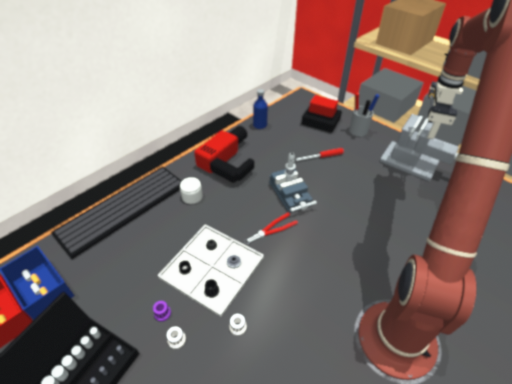

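The black sleeve is in the near-left compartment, at about (172,225) in the top view and (211,288) in the side view. The spindle is at about (307,195) and (291,157). I'll zoom in on all four.

```bash
python3 - <<'E'
from h import *
np.set_printoptions(precision=4,suppress=True)
I={n:cv2.imread(f"pics/{n}0.png") for n in("top","side")}
def crop(n,u,v,r): return cv2.resize(I[n][v-r:v+r,u-r:u+r],(300,300),interpolation=cv2.INTER_CUBIC)
cv2.imwrite("pics/m.png",np.vstack([np.hstack([crop("top",172,225,15),crop("side",211,288,20)]),np.hstack([crop("top",306,197,15),crop("side",291,165,20)])]))
for n in I:
  for k in("sleeve_mid","sleeve_foot","spindle_tip","seat_top"):
    print(n,k,[(round(m["p"],2),np.round(m["uv"],1)) for m in mark_of(n,k)])
  print(n,[(round(m["p"],2),np.round(m["extent"],1)) for m in spot_in(n,"sleeve_mid")])
E
```

```text
top sleeve_mid [(0.65, array([130.8, 234.3])), (0.52, array([131.8, 207.5])), (0.5, array([171.6, 223.7])), (0.45, array([163.8, 258.2]))]
top sleeve_foot [(0.69, array([166.6, 259.4])), (0.68, array([172.3, 226.4])), (0.58, array([131.4, 233.5])), (0.53, array([133.7, 212.3]))]
top spindle_tip []
top seat_top [(0.47, array([306.2, 195.9])), (0.34, array([202.6, 221.3]))]
top [(0.55, array([166.6, 218. , 177.6, 231.1])), (0.46, array([156.4, 254.8, 170.5, 265.2]))]
side sleeve_mid [(0.86, array([176.2, 337.8])), (0.78, array([160.6, 310.4])), (0.74, array([235.9, 326.5])), (0.52, array([213. , 286.1]))]
side sleeve_foot [(0.8, array([174. , 338.3])), (0.76, array([237.4, 326.7])), (0.62, array([161.8, 314.5])), (0.57, array([211.8, 293.2]))]
side spindle_tip [(0.59, array([291. , 156.8]))]
side seat_top [(0.6, array([292. , 161.9]))]
side [(0.83, array([153.7, 298.6, 168.7, 323.1])), (0.78, array([206.3, 279.1, 222. , 300.1])), (0.7, array([227.1, 316.5, 245.9, 333.7])), (0.65, array([170.9, 326.4, 183.8, 345.4]))]
```

View pics/m.png

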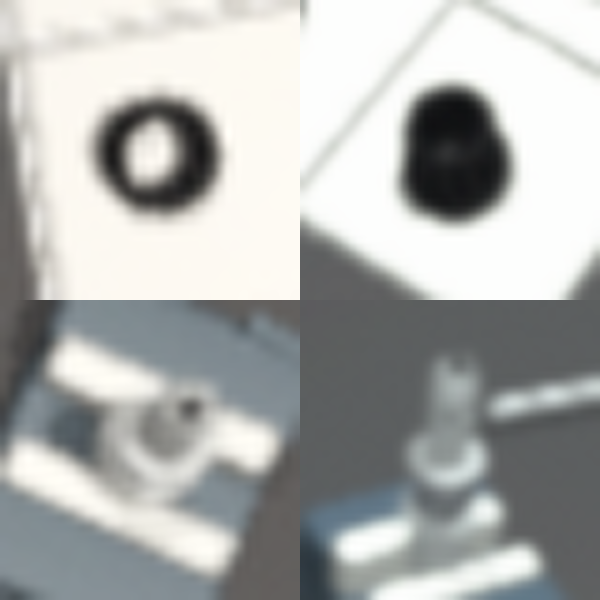

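```bash
cat >> h.py <<'E'
from scipy.optimize import minimize
S=8
def circ(x,y,z,r,n=40):
    a=np.linspace(0,2*np.pi,n,endpoint=False); return np.c_[x+r*np.cos(a),y+r*np.sin(a),np.full(n,z)]
def sil(n,cyls,x,y,box):
    u0,v0,u1,v1=box; M=np.zeros(((v1-v0)*S,(u1-u0)*S),np.uint8)
    for z0,z1,r0,r1 in cyls:
        p=proj(n,np.r_[circ(x,y,z0,r0),circ(x,y,z1,r1)])-[u0-.5,v0-.5]
        cv2.fillConvexPoly(M,cv2.convexHull((p*S*16).astype(np.int32)),1,shift=4)
    return cv2.resize(M.astype(np.float32),(u1-u0,v1-v0),interpolation=cv2.INTER_AREA)
E
python3 - <<'E'
from h import *
np.set_printoptions(precision=4,suppress=True)
I={n:cv2.cvtColor(cv2.imread(f"pics/{n}0.png"),cv2.COLOR_BGR2GRAY).astype(np.float32) for n in("top","side")}
cy=[(.004,.016,.022,.022),(.016,.044,.018,.018)]
B={"top":(161,214,183,237),"side":(199,272,225,307)}
T={}
for n,(a,b,c,d) in B.items():
    g=I[n][b:d,a:c]; m=np.clip((235-g)/(235-25),0,1)
    if n=="top":
        mm=(m>.5).astype(np.uint8); cs,_=cv2.findContours(mm,0,1); cs=max(cs,key=cv2.contourArea)
        f=np.zeros_like(mm); cv2.drawContours(f,[cs],-1,1,-1); e=cv2.erode(f,np.ones((3,3))); m=np.where(e>0,1,m)
    else:
        mm=(m>.5).astype(np.uint8); k,l,st,_=cv2.connectedComponentsWithStats(mm); c0=l==l[288-b,211-a]; m=np.where(cv2.dilate(c0.astype(np.uint8),np.ones((3,3)))>0,m,0)
    T[n]=cv2.GaussianBlur(m,(0,0),.6)
def cost(p,ns): return sum(((cv2.GaussianBlur(sil(n,cy,p[0],p[1],B[n]),(0,0),.9)-T[n])**2).sum() for n in ns)
for ns in(["top"],["side"],["top","side"]):
    r=minimize(cost,[.444,.246],args=(ns,),method="Nelder-Mead",options=dict(initial_simplex=[[.444,.246],[.452,.246],[.444,.254]],xatol=1e-4)); print(ns,r.x,r.fun)
# spindle candidates
print("tip top",atz("top",(309.5,192.3),.172),"washer top",atz("top",(306.1,196.3),.121))
print("tip side",atz("side",(291.2,152.6),.172),"washer side",atz("side",(290.6,165.3),.121))
print(tri(("top",(306.1,196.3)),("side",(290.6,165.3))))
print(I["side"][146:172,281:302].astype(int)); print(I["top"][186:206,297:319].astype(int))
E
```

```text
['top'] [0.4452 0.2384] 7.820204734802246
['side'] [0.4468 0.2374] 21.815593719482422
['top', 'side'] [0.4464 0.2375] 30.869735717773438
tip top [ 0.5454 -0.2144  0.172 ] washer top [ 0.5399 -0.2111  0.121 ]
tip side [ 0.5501 -0.2208  0.172 ] washer side [ 0.5458 -0.2185  0.121 ]
(array([ 0.5388, -0.2095,  0.1309]), [np.float64(0.00041329894386398115), np.float64(0.0004132989438639825)])
[[ 93  93  93  94  94  94  94  94  94  93  93  93  93  94  94  94  94  93
   94  93  94]
 [ 94  93  94  93  94  94  93  94  93  94  94  94  94  94  94  94  94  94
   94  94  94]
 [ 94  94  94  93  94  94  94  94  93  94  94  94  94  94  94  94  94  93
   94  93  94]
 [ 94  94  94  94  94  94  94  93  94  94  94  93  93  94  93  93  94  94
   94  94  93]
 [ 94  94  94  94  94  94  94  94  94  94  94  94  94  94  94  94  94  94
   94  94  94]
 [ 94  94  94  94  93  94  94  95  97  98  98  98  99  97  94  94  94  93
   94  94  94]
 [ 94  94  94  94  94  94  94  99 110 114 107 105 109 102  95  94  94  94
   94  94  94]
 [ 93  93  94  94  94  94  97 109 130 135 116 110 118 111  99  95  94  94
   94  94  9
[... 2766 characters left out ...]
7 200 215 219 191 149 140 162
  206 222 192 122]
 [248 235 203 170 155 158 160 168 203 220 217 217 220 199 155 133 126 125
  140 146 126  92]
 [251 249 238 212 182 168 171 174 190 205 208 199 187 168 142 137 134 130
  127 117  97  89]
 [245 250 249 237 215 195 178 187 207 213 203 183 154 139 139 138 138 135
  132 116  95  91]
 [213 230 242 248 243 228 210 208 212 210 189 161 140 138 139 138 138 138
  132 112  98  97]
 [146 169 206 227 239 241 234 233 234 234 227 208 190 170 152 145 140 139
  122  97  95  97]
 [137 139 142 160 200 220 223 231 235 236 236 234 229 218 203 183 159 141
  117  96  96  97]
 [139 138 136 137 143 156 180 204 219 231 236 239 243 245 242 229 207 164
  107  95  97  97]]
```

>>> apply_moves --commands '[{"jaw":-1,"travel":[-2.2,-4.25,0],"roll":0},{"jaw":-1,"travel":[-2.2,-4.25,0],"roll":0},{"jaw":-1,"travel":[-2.2,-4.25,0],"roll":0},{"jaw":-1,"travel":[-2.2,-4.25,0],"roll":0},{"jaw":-1,"travel":[-2.2,-4.25,0],"roll":0}]'

```text
clock: 2.2
tcp_pos: [0.4103, -0.4099, 0.2189]
tool_rot: [-0.0, 0.836, -0.549, 0.0]
force: [0.5, -0.9, 1.2]
finger_gap: 0.0934
```

>>> apply_moves --commands '[{"jaw":-1,"travel":[-2.2,-4.25,0],"roll":0},{"jaw":-1,"travel":[-2.2,-4.25,0],"roll":0},{"jaw":-1,"travel":[-2.2,-4.25,0],"roll":0},{"jaw":-0.4,"travel":[-4.3,-1.35,0],"roll":0},{"jaw":-0.4,"travel":[-4.3,-1.35,0],"roll":0}]'

```text
clock: 2.7
tcp_pos: [0.4916, -0.2084, 0.2185]
tool_rot: [-0.0, 0.836, -0.549, 0.0]
force: [0.2, 0.5, 0.2]
finger_gap: 0.0815
```

>>> apply_moves --commands '[{"jaw":-0.4,"travel":[-4.3,-1.35,0],"roll":0},{"jaw":-0.4,"travel":[-4.3,-1.35,0],"roll":0},{"jaw":-0.4,"travel":[-4.3,-1.35,0],"roll":0},{"jaw":-0.4,"travel":[-4.3,-1.35,0],"roll":0},{"jaw":-0.4,"travel":[-4.3,-1.35,0],"roll":0}]'

```text
clock: 3.2
tcp_pos: [0.4673, 0.0153, 0.2191]
tool_rot: [-0.0, 0.836, -0.549, 0.0]
force: [0.7, -0.2, 0.6]
finger_gap: 0.065
```

>>> apply_moves --commands '[{"jaw":-0.4,"travel":[-4.3,-1.35,0],"roll":0},{"jaw":-0.4,"travel":[-4.3,-1.35,0],"roll":0},{"jaw":-0.4,"travel":[-4.3,-1.35,0],"roll":0},{"jaw":-0.4,"travel":[-4.3,-1.35,0],"roll":0},{"jaw":-0.4,"travel":[-4.3,-1.35,0],"roll":0}]'

```text
clock: 3.7
tcp_pos: [0.4439, 0.2395, 0.2191]
tool_rot: [-0.0, 0.836, -0.549, 0.0]
force: [1.7, -0.1, -0.0]
finger_gap: 0.0651
```

```bash
cat >> h.py <<'E'
from scipy.spatial.transform import Rotation
def go(x,y,z):
    s=status.observe(); w,a,b,c=s["tool_rot"]; R=Rotation.from_quat([a,b,c,w]).as_matrix()
    print("t",s["clock"],"tcp",np.round(s["tcp_pos"],4),"R",np.round(R.ravel(),3),"F",np.round(s["force"],2),"gap",round(s["finger_gap"],4),"tool cm",np.round(R.T@(np.array([x,y,z])-s["tcp_pos"])*100,2))
E
python3 -c "
from h import *
go(.4462,.2378,.020)"
```

```text
t 3.7 tcp [0.4439 0.2395 0.2191] R [ 0.396 -0.918  0.001 -0.918 -0.396  0.     0.    -0.001 -1.   ] F [ 1.66 -0.05 -0.  ] gap 0.0651 tool cm [ 0.24 -0.12 19.91]
```

>>> apply_moves --commands '[{"jaw":-0.4,"travel":[0.24,-0.12,4],"roll":0},{"jaw":-0.4,"travel":[0,0,4],"roll":0},{"jaw":-0.4,"travel":[0,0,4],"roll":0},{"jaw":-0.4,"travel":[0,0,3],"roll":0},{"jaw":-0.4,"travel":[0,0,0],"roll":0}]'

```text
clock: 4.2
tcp_pos: [0.4437, 0.2345, 0.0655]
tool_rot: [0.004, 0.836, -0.549, -0.002]
force: [-0.5, -0.6, 0.8]
finger_gap: 0.0653
```

```bash
python3 - <<'E'
from h import *
go(.4462,.2378,.020)
c=[]
for n,u,v in(("top",172,225),("side",211,283)):
    im=capture(n)[:,:,::-1]; c.append(cv2.resize(im[v-25:v+25,u-25:u+25],(400,400),interpolation=cv2.INTER_CUBIC))
cv2.imwrite("pics/g1.png",np.hstack(c))
E
```

```text
t 4.2 tcp [0.4437 0.2345 0.0655] R [ 0.397 -0.918 -0.007 -0.918 -0.397 -0.004  0.001  0.008 -1.   ] F [-0.46 -0.6   0.83] gap 0.0653 tool cm [-0.21 -0.4   4.54]
```

View pics/g1.png

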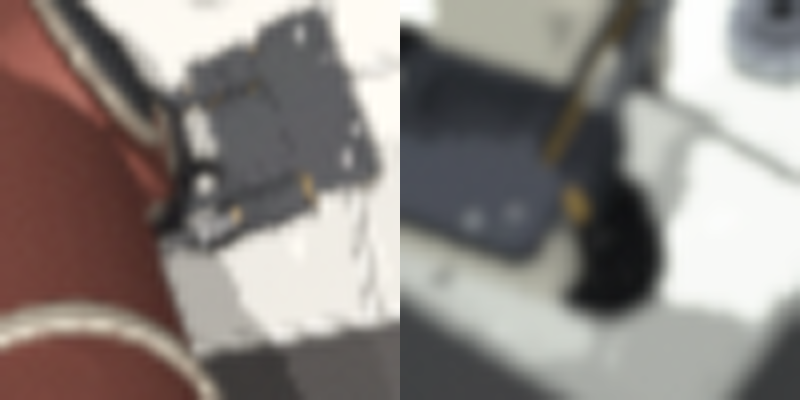

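The gripper straddles the black sleeve at side-crop (610,240), with the fingertips just above it. The TCP has drifted about 4 mm, so I'll correct that while descending.

>>> apply_moves --commands '[{"jaw":-0.4,"travel":[-0.2,-0.4,0],"roll":0},{"jaw":-0.4,"travel":[0,0,1],"roll":0},{"jaw":-0.4,"travel":[0,0,1],"roll":0},{"jaw":-0.4,"travel":[0,0,0],"roll":0}]'

```text
clock: 4.7
tcp_pos: [0.4483, 0.2389, 0.0477]
tool_rot: [0.001, 0.836, -0.549, -0.0]
force: [0.6, -0.7, -0.6]
finger_gap: 0.0652
```

```bash
python3 -c "
from h import *
go(.4462,.2378,.020); print(status.observe()['qpos'])"
```

```text
t 4.7 tcp [0.4483 0.2389 0.0477] R [ 0.397 -0.918 -0.002 -0.918 -0.397 -0.001  0.     0.002 -1.   ] F [ 0.55 -0.65 -0.55] gap 0.0652 tool cm [0.01 0.23 2.78]
[-0.45691354  0.65019756 -0.11363514  1.99832207  0.1430253   0.50270579
 -1.83613983]
```

>>> apply_moves --commands '[{"jaw":-0.4,"travel":[0,0.2,1],"roll":0},{"jaw":-0.4,"travel":[0,0,1],"roll":0},{"jaw":-0.4,"travel":[0,0,0.75],"roll":0},{"jaw":-0.4,"travel":[0,0,0],"roll":0},{"jaw":-0.4,"travel":[0,0,0],"roll":0}]'

```text
clock: 5.2
tcp_pos: [0.4471, 0.2386, 0.0209]
tool_rot: [0.0, 0.836, -0.549, -0.0]
force: [-0.2, 0.1, 0.1]
finger_gap: 0.065
```

```bash
python3 -c "
from h import *
go(.4462,.2378,.020)"
```

```text
t 5.2 tcp [0.4471 0.2386 0.0209] R [ 0.397 -0.918 -0.001 -0.918 -0.397 -0.    -0.     0.001 -1.   ] F [-0.24  0.1   0.08] gap 0.065 tool cm [0.03 0.12 0.09]
```

>>> apply_moves --commands '[{"jaw":1,"travel":[0,0.1,0],"roll":0},{"jaw":1,"travel":[0,0,0],"roll":0},{"jaw":1,"travel":[0,0,0],"roll":0},{"jaw":1,"travel":[0,0,0],"roll":0},{"jaw":1,"travel":[0,0,0],"roll":0}]' --squeeze 40

```text
clock: 5.7
tcp_pos: [0.4465, 0.2381, 0.0214]
tool_rot: [-0.0, 0.836, -0.549, 0.0]
force: [0.2, -1.4, 1.6]
finger_gap: 0.0342
```

>>> apply_moves --commands '[{"jaw":1,"travel":[0,0,0],"roll":0},{"jaw":1,"travel":[0,0,0],"roll":0},{"jaw":1,"travel":[0,0,0],"roll":0}]'

```text
clock: 6.0
tcp_pos: [0.4465, 0.2381, 0.0214]
tool_rot: [-0.0, 0.836, -0.549, 0.0]
force: [0.0, -0.8, 3.4]
finger_gap: 0.0346
```

>>> apply_moves --commands '[{"jaw":1,"travel":[0,0,-1],"roll":0},{"jaw":1,"travel":[0,0,-3],"roll":0},{"jaw":1,"travel":[0,0,-4.5],"roll":0},{"jaw":1,"travel":[0,0,-4.5],"roll":0},{"jaw":1,"travel":[0,0,-4.5],"roll":0}]'

```text
clock: 6.5
tcp_pos: [0.4457, 0.2381, 0.1983]
tool_rot: [-0.0, 0.836, -0.549, -0.0]
force: [1.0, 0.9, -0.9]
finger_gap: 0.0342
```

>>> apply_moves --commands '[{"jaw":1,"travel":[0,0,-4.5],"roll":0},{"jaw":1,"travel":[0,0,0],"roll":0},{"jaw":1,"travel":[0,0,0],"roll":0}]'

```text
clock: 6.8
tcp_pos: [0.4462, 0.2383, 0.2422]
tool_rot: [-0.001, 0.836, -0.549, 0.0]
force: [-0.2, -0.2, -1.5]
finger_gap: 0.0345
```

```bash
python3 - <<'E'
from h import *
go(.546,-.2155,.245)
im=capture("side")[:,:,::-1]; s=status.observe()["tcp_pos"]
u,v=proj("side",[s-[0,0,.0]])[0].astype(int); print(u,v)
cv2.imwrite("pics/g2.png",cv2.resize(im[max(v-40,0):v+40,u-40:u+40],None,fx=6,fy=6,interpolation=cv2.INTER_CUBIC))
E
```

```text
t 6.8 tcp [0.4462 0.2383 0.2422] R [ 0.397 -0.918  0.002 -0.918 -0.397  0.001 -0.    -0.002 -1.   ] F [-0.18 -0.21 -1.45] gap 0.0345 tool cm [45.61  8.85 -0.31]
202 240
```

View pics/g2.png

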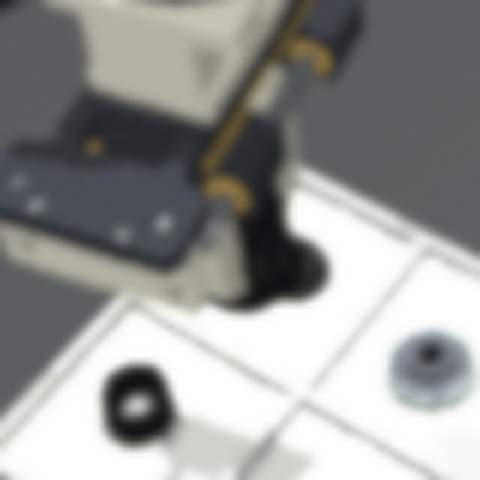

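>>> apply_moves --commands '[{"jaw":1,"travel":[2.6,0.5,0],"roll":0},{"jaw":1,"travel":[4.3,0.83,0],"roll":0},{"jaw":1,"travel":[4.3,0.83,0],"roll":0},{"jaw":1,"travel":[4.3,0.83,0],"roll":0},{"jaw":1,"travel":[4.3,0.83,0],"roll":0}]'

```text
clock: 7.35
tcp_pos: [0.4884, 0.0395, 0.239]
tool_rot: [0.002, 0.836, -0.549, -0.002]
force: [0.3, 0.9, -1.6]
finger_gap: 0.0342
```

>>> apply_moves --commands '[{"jaw":1,"travel":[4.3,0.83,0],"roll":0},{"jaw":1,"travel":[4.3,0.83,0],"roll":0},{"jaw":1,"travel":[4.3,0.83,0],"roll":0},{"jaw":1,"travel":[4.3,0.83,0],"roll":0},{"jaw":1,"travel":[4.3,0.83,0],"roll":0}]'

```text
clock: 7.85
tcp_pos: [0.5357, -0.1738, 0.2386]
tool_rot: [0.001, 0.836, -0.549, -0.003]
force: [0.0, 1.0, -0.2]
finger_gap: 0.0342
```

>>> apply_moves --commands '[{"jaw":1,"travel":[4.3,0.83,0],"roll":0},{"jaw":1,"travel":[0,0,0],"roll":0},{"jaw":1,"travel":[0,0,0],"roll":0},{"jaw":1,"travel":[0,0,0],"roll":0}]'

```text
clock: 8.25
tcp_pos: [0.5458, -0.2133, 0.2395]
tool_rot: [-0.0, 0.836, -0.548, -0.002]
force: [0.5, 0.1, -0.9]
finger_gap: 0.0344
```

```bash
python3 - <<'E'
from h import *
go(.546,-.2155,.245)
c=[]
for n,u,v in(("top",306,197),("side",291,145)):
    im=capture(n)[:,:,::-1]; c.append(cv2.resize(im[v-30:v+30,u-20:u+20],(400,600),interpolation=cv2.INTER_CUBIC))
cv2.imwrite("pics/s1.png",np.hstack(c))
s=status.observe()["tcp_pos"]; print(proj("side",[s,s-[0,0,.0174]]),proj("side",[[.546,-.2155,.172]]))
print(status.observe()["qpos"])
E
```

```text
t 8.25 tcp [ 0.5458 -0.2133  0.2395] R [ 0.399 -0.917 -0.003 -0.917 -0.399  0.003 -0.004  0.002 -1.   ] F [ 0.52  0.12 -0.91] gap 0.0344 tool cm [ 0.21  0.07 -0.55]
[[292.32038761 137.12635526]
 [291.87642838 141.60698003]] [[291.16115705 153.89303009]]
[ 0.36725919  0.49526398 -0.05047282  1.58223681  0.02605833  1.06670337
 -0.84965918]
```

View pics/s1.png

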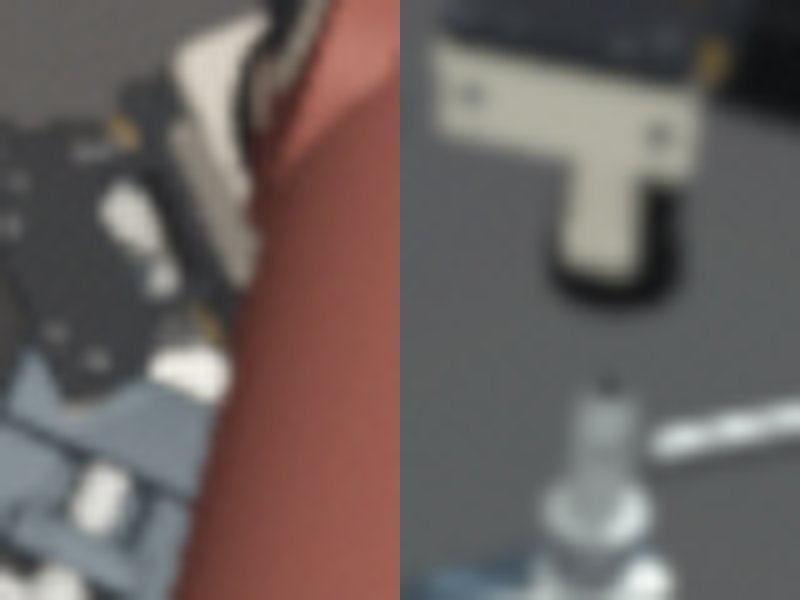

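The side view shows the sleeve foot centred at crop column 617 and the spindle tip hole at (608,385). The top view of the spindle is blocked by the arm. I'll compare measured against predicted positions with sub-pixel fits.

```bash
python3 - <<'E'
from h import *
np.set_printoptions(precision=4,suppress=True)
g=cv2.cvtColor(capture("side"),cv2.COLOR_RGB2GRAY).astype(np.float32)
B=(280,140,304,150); a,b,c,d=B
T=np.clip((92-g[b:d,a:c])/(92-22),0,1)
t=status.observe()["tcp_pos"];zf=t[2]-.0174
print(T[:, :].round(1))
def cost(p):
    m=cv2.GaussianBlur(sil("side",[(zf,zf+.012,.022,.022)],p[0],p[1],B),(0,0),.9)
    w=np.ones_like(T); w[:3]=0   # finger hides upper rows
    return (w*(m-T)**2).sum()
r=minimize(cost,t[:2],method="Nelder-Mead",options=dict(initial_simplex=[t[:2],t[:2]+[.006,0],t[:2]+[0,.006]],xatol=1e-4))
print("sleeve fit",r.x,r.fun,"tcp",t)
# spindle: silhouette above washer
B2=(282,147,300,156); a,b,c,d=B2
w0=cv2.imread("pics/side0.png",0).astype(np.float32)
print(g[150:162,284:300].astype(int))
for P in([.546,-.2155],[.5453,-.2144]):
    print(P,proj("side",[P+[.172],P+[.154],P+[.121],P+[zf]]),"washer extents",[(q.min(0),q.max(0)) for q in[proj("side",circ(*P,.121,.0165))]],"tip ext",[(q.min(0),q.max(0)) for q in[proj("side",circ(*P,.172,.0072))]])
E
```

```text
[[0.  0.  0.  0.  0.1 0.3 0.3 0.  0.  0.  0.  0.  0.  0.  0.  0.6 0.9 0.9
  0.7 0.4 0.1 0.  0.  0. ]
 [0.  0.  0.  0.  0.1 0.3 0.5 0.3 0.  0.  0.  0.  0.  0.  0.2 0.7 1.  0.9
  0.7 0.3 0.1 0.  0.  0. ]
 [0.  0.  0.  0.  0.1 0.3 0.6 0.7 0.5 0.4 0.2 0.1 0.  0.1 0.5 0.9 1.  0.9
  0.7 0.3 0.1 0.  0.  0. ]
 [0.  0.  0.  0.  0.1 0.2 0.5 0.7 0.8 0.8 0.8 0.7 0.6 0.7 0.8 1.  1.  0.8
  0.5 0.2 0.  0.  0.  0. ]
 [0.  0.  0.  0.  0.  0.1 0.2 0.4 0.6 0.8 0.9 0.9 0.9 0.9 0.9 0.9 0.7 0.5
  0.3 0.1 0.  0.  0.  0. ]
 [0.  0.  0.  0.  0.  0.  0.1 0.2 0.3 0.4 0.6 0.6 0.7 0.7 0.6 0.5 0.4 0.2
  0.1 0.  0.  0.  0.  0. ]
 [0.  0.  0.  0.  0.  0.  0.  0.  0.1 0.1 0.2 0.2 0.3 0.3 0.3 0.2 0.1 0.1
  0.  0.  0.  0.  0.  0. ]
 [0.  0.  0.  0.  0.  0.  0.  0.  0.  0.  0.  0.  0.1 0.1 0.  0.  0.  0.
  0.  0.  0.  0.  0.  0. ]
 [0.  0.  0.  0.  0.  0.  0.  0.  0.  0.  0.  0.  0.  0.  0.  0.  0.  0.
  0.  0.  0.  0.  0.  0. ]
 [0.  0.  0.  0.  0.  0.  0.  0.  0.  0.  0.  0.  0.  0.  0.  0.  0.  0.
  0.  0.  0.  0.  0.  0. ]]
sleeve fit [ 0.5482 -0.2151] 0.470997154712677 tcp [ 0.5464 -0.2133  0.2408]
[[ 94  94  94  
[... 584 characters left out ...]
09]
 [ 94  94  95 103 119 133 139 140 137 126 114 117 149 182 193 192]
 [ 93  93  96 104 120 131 132 131 129 124 113 108 127 147 146 135]
 [ 94  94  97 107 123 133 136 137 134 126 110  97  96 101  99  92]]
[0.546, -0.2155] [[291.1612 153.893 ]
 [290.7329 158.1438]
 [289.971  165.6978]
 [292.4366 141.21  ]] washer extents [(array([285.0697, 162.4862]), array([294.8811, 168.9744]))] tip ext [(array([288.9528, 152.4924]), array([293.3712, 155.3064]))]
[0.5453, -0.2144] [[291.1147 154.143 ]
 [290.6867 158.3944]
 [289.925  165.9494]
 [292.3898 141.4575]] washer extents [(array([285.0199, 162.7328]), array([294.8389, 169.2311]))] tip ext [(array([288.9047, 152.7401]), array([293.3266, 155.5587]))]
```

>>> apply_moves --commands '[{"jaw":1,"travel":[0.13,0.12,1.5],"roll":0},{"jaw":1,"travel":[0,0,1.5],"roll":0},{"jaw":1,"travel":[0,0,1.5],"roll":0},{"jaw":1,"travel":[0,0,0],"roll":0},{"jaw":1,"travel":[0,0,0],"roll":0}]' --squeeze 50

```text
clock: 8.9
tcp_pos: [0.5461, -0.2162, 0.1965]
tool_rot: [-0.0, 0.836, -0.549, -0.0]
force: [-0.7, -0.3, 0.3]
finger_gap: 0.0341
```

```bash
python3 - <<'E'
from h import *
go(.5458,-.215,.180)
im=capture("side")[:,:,::-1]; cv2.imwrite("pics/s2.png",cv2.resize(im[125:175,266:316],(600,600),interpolation=cv2.INTER_CUBIC))
go(.5458,-.215,.180)
E
```

```text
t 8.9 tcp [ 0.5461 -0.2162  0.1965] R [ 0.398 -0.917  0.    -0.917 -0.398  0.    -0.    -0.    -1.   ] F [-0.66 -0.33  0.29] gap 0.0341 tool cm [-0.12 -0.02  1.65]
t 8.95 tcp [ 0.5464 -0.2165  0.197 ] R [ 0.397 -0.918  0.001 -0.918 -0.397 -0.     0.001 -0.001 -1.   ] F [ 0.16 -0.38 -0.33] gap 0.0342 tool cm [-0.17 -0.    1.7 ]
```

View pics/s2.png

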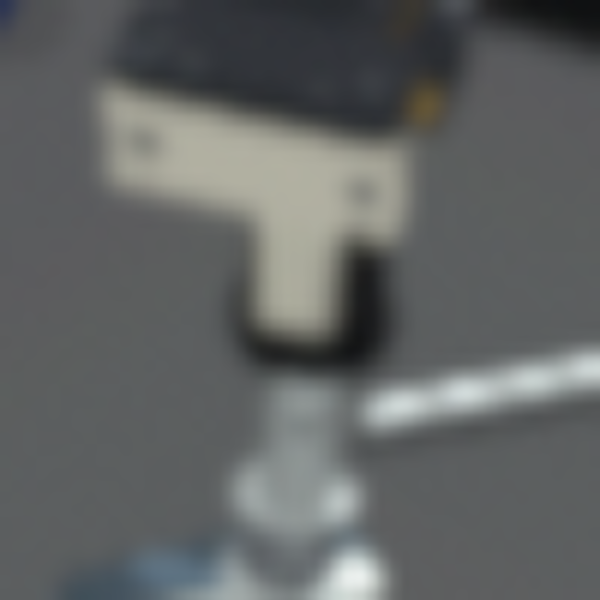

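The foot centre is at crop column 313. The spindle axis extrapolates to about 314 at that height, so the two are aligned laterally. I'll descend in small steps.

>>> apply_moves --commands '[{"jaw":1,"travel":[-0.13,0,0.4],"roll":0},{"jaw":1,"travel":[0,0,0.4],"roll":0},{"jaw":1,"travel":[0,0,0.4],"roll":0},{"jaw":1,"travel":[0,0,0],"roll":0}]'

```text
clock: 9.35
tcp_pos: [0.5453, -0.2159, 0.1837]
tool_rot: [0.0, 0.836, -0.549, -0.0]
force: [-0.4, -0.2, -1.1]
finger_gap: 0.0345
```

```bash
python3 -c "
from h import *
go(.5458,-.215,.180)"
```

```text
t 9.35 tcp [ 0.5453 -0.2159  0.1837] R [ 0.397 -0.918 -0.    -0.918 -0.397 -0.    -0.     0.    -1.   ] F [-0.41 -0.2  -1.1 ] gap 0.0345 tool cm [-0.06 -0.08  0.37]
```

>>> apply_moves --commands '[{"jaw":1,"travel":[0,0,0.3],"roll":0},{"jaw":1,"travel":[0,0,0.3],"roll":0},{"jaw":1,"travel":[0,0,0],"roll":0}]'

```text
clock: 9.65
tcp_pos: [0.5461, -0.2166, 0.1781]
tool_rot: [-0.0, 0.836, -0.549, 0.001]
force: [2.1, -2.3, -2.2]
finger_gap: 0.0344
```

```bash
python3 -c "
from h import *
go(.5458,-.215,.180);print(status.observe()['torque'])"
```

```text
t 9.65 tcp [ 0.5461 -0.2166  0.1781] R [ 0.396 -0.918  0.002 -0.918 -0.396 -0.001  0.002 -0.001 -1.   ] F [ 2.09 -2.3  -2.2 ] gap 0.0344 tool cm [-0.16 -0.03 -0.19]
[-0.41051894 -0.54171895  0.06741239]
```

>>> apply_moves --commands '[{"jaw":1,"travel":[0.12,-0.06,0],"roll":0},{"jaw":1,"travel":[0,0,0],"roll":0}]'

```text
clock: 9.85
tcp_pos: [0.5463, -0.2167, 0.1781]
tool_rot: [0.0, 0.836, -0.549, -0.0]
force: [-0.0, -1.0, -1.3]
finger_gap: 0.0343
```

>>> apply_moves --commands '[{"jaw":1,"travel":[0,0,0.3],"roll":0},{"jaw":1,"travel":[0,0,0],"roll":0}]'

```text
clock: 10.05
tcp_pos: [0.5463, -0.2167, 0.1749]
tool_rot: [0.0, 0.836, -0.549, -0.0]
force: [0.9, -0.3, -1.2]
finger_gap: 0.0343
```

```bash
python3 -c "
from h import *
go(.5458,-.215,.180);print(status.observe()['torque'])"
```

```text
t 10.05 tcp [ 0.5463 -0.2167  0.1749] R [ 0.397 -0.918 -0.    -0.918 -0.397 -0.    -0.     0.    -1.   ] F [ 0.88 -0.3  -1.22] gap 0.0343 tool cm [-0.18 -0.02 -0.51]
[-0.25337619 -0.36409819 -0.04180223]
```

>>> apply_moves --commands '[{"jaw":1,"travel":[0.02,-0.04,0.4],"roll":0},{"jaw":1,"travel":[0,0,0.4],"roll":0},{"jaw":1,"travel":[0,0,0.4],"roll":0},{"jaw":1,"travel":[0,0,0],"roll":0}]'

```text
clock: 10.45
tcp_pos: [0.5465, -0.2167, 0.1624]
tool_rot: [0.0, 0.836, -0.549, -0.0]
force: [1.8, -1.1, -1.6]
finger_gap: 0.0343
```

>>> apply_moves --commands '[{"jaw":1,"travel":[0,0,0.4],"roll":0},{"jaw":1,"travel":[0,0,0.4],"roll":0},{"jaw":1,"travel":[0,0,0.4],"roll":0},{"jaw":1,"travel":[0,0,0],"roll":0}]'

```text
clock: 10.85
tcp_pos: [0.5466, -0.2167, 0.1505]
tool_rot: [0.0, 0.836, -0.549, -0.0]
force: [0.8, -1.3, -1.5]
finger_gap: 0.034
```

```bash
python3 -c "
from h import *
go(.5463,-.2167,.1384);print(status.observe()['torque'])"
```

```text
t 10.85 tcp [ 0.5466 -0.2167  0.1505] R [ 0.397 -0.918 -0.001 -0.918 -0.397  0.    -0.     0.001 -1.   ] F [ 0.78 -1.33 -1.51] gap 0.034 tool cm [-0.01  0.02  1.21]
[-0.2340334  -0.11943271 -0.02901078]
```

>>> apply_moves --commands '[{"jaw":1,"travel":[0.05,-0.03,0.3],"roll":0},{"jaw":1,"travel":[0,0,0.3],"roll":0},{"jaw":1,"travel":[0,0,0.3],"roll":0},{"jaw":1,"travel":[0,0,0],"roll":0}]'

```text
clock: 11.25
tcp_pos: [0.5468, -0.2167, 0.1416]
tool_rot: [0.0, 0.836, -0.549, -0.001]
force: [-0.8, 0.2, -1.2]
finger_gap: 0.0342
```

>>> apply_moves --commands '[{"jaw":1,"travel":[0,0,0.2],"roll":0},{"jaw":1,"travel":[0,0,0],"roll":0}]'

```text
clock: 11.45
tcp_pos: [0.5471, -0.2168, 0.1399]
tool_rot: [-0.0, 0.836, -0.549, -0.0]
force: [0.0, 0.2, -1.0]
finger_gap: 0.0344
```

>>> apply_moves --commands '[{"jaw":1,"travel":[0,0,0.2],"roll":0},{"jaw":1,"travel":[0,0,0],"roll":0}]'

```text
clock: 11.65
tcp_pos: [0.5475, -0.217, 0.1385]
tool_rot: [-0.0, 0.836, -0.549, 0.0]
force: [-0.8, -0.3, 1.1]
finger_gap: 0.034
```

>>> apply_moves --commands '[{"jaw":1,"travel":[0,0,0.2],"roll":0},{"jaw":1,"travel":[0,0,0],"roll":0}]'

```text
clock: 11.85
tcp_pos: [0.5475, -0.2171, 0.1366]
tool_rot: [-0.0, 0.836, -0.549, 0.0]
force: [-0.7, -0.3, 2.9]
finger_gap: 0.0341
```

>>> apply_moves --commands '[{"jaw":1,"travel":[0,0,0.25],"roll":0},{"jaw":1,"travel":[0,0,0.25],"roll":0},{"jaw":1,"travel":[0,0,0.25],"roll":0},{"jaw":1,"travel":[0,0,0],"roll":0},{"jaw":1,"travel":[0,0,0],"roll":0}]'

```text
clock: 12.35
tcp_pos: [0.5476, -0.2171, 0.1298]
tool_rot: [-0.0, 0.836, -0.549, 0.0]
force: [-2.3, 0.2, 9.4]
finger_gap: 0.0343
```

```bash
python3 -c "
from h import *
for i in range(4): go(.5473,-.217,.126); capture('side')
"
```

```text
t 12.35 tcp [ 0.5476 -0.2171  0.1298] R [ 0.397 -0.918  0.001 -0.918 -0.397 -0.     0.001 -0.001 -1.   ] F [-2.33  0.19  9.44] gap 0.0343 tool cm [-0.02  0.02  0.38]
t 12.4 tcp [ 0.5476 -0.2171  0.1299] R [ 0.397 -0.918  0.001 -0.918 -0.397 -0.     0.001 -0.001 -1.   ] F [-2.29  0.95  9.14] gap 0.0341 tool cm [-0.02  0.02  0.39]
t 12.45 tcp [ 0.5475 -0.217   0.1299] R [ 0.397 -0.918  0.001 -0.918 -0.397 -0.     0.001 -0.001 -1.   ] F [-2.46  1.07  9.42] gap 0.0344 tool cm [-0.01  0.02  0.39]
t 12.5 tcp [ 0.5476 -0.2171  0.1299] R [ 0.397 -0.918  0.001 -0.918 -0.397 -0.     0.001 -0.001 -1.   ] F [-1.7   2.33  8.73] gap 0.0347 tool cm [-0.02  0.02  0.39]
```

>>> apply_moves --commands '[{"jaw":1,"travel":[-0.03,0.05,0.2],"roll":0},{"jaw":1,"travel":[0,0,0.2],"roll":0},{"jaw":1,"travel":[0,0,0],"roll":0},{"jaw":1,"travel":[0,0,0],"roll":0},{"jaw":1,"travel":[0,0,0],"roll":0}]'

```text
clock: 13.05
tcp_pos: [0.5476, -0.2171, 0.1266]
tool_rot: [-0.0, 0.836, -0.549, 0.001]
force: [-1.9, -0.3, 11.5]
finger_gap: 0.0344
```

```bash
python3 - <<'E'
from h import *
for i in range(3): go(.5473,-.217,.126); im=capture("side")[:,:,::-1]
t=capture("top")[:,:,::-1]
cv2.imwrite("pics/s3.png",cv2.resize(im[130:180,266:316],(600,600),interpolation=cv2.INTER_CUBIC))
for k in("spindle_tip","seat_top","sleeve_foot","sleeve_mid"): print(k,[(round(m["p"],2),np.round(m["uv"],1)) for m in mark_of("side",k)])
for c in(.008,.012,.016): print(c,proj("side",[[.5463,-.2167,.121-c],[.5463,-.2167,.161-c],[.5463,-.2167,.151]]).round(1).tolist())
E
```

```text
t 13.05 tcp [ 0.5476 -0.2171  0.1266] R [ 0.397 -0.918  0.003 -0.918 -0.397 -0.001  0.002 -0.002 -1.   ] F [-1.87 -0.32 11.46] gap 0.0344 tool cm [-0.02  0.02  0.06]
t 13.1 tcp [ 0.5476 -0.217   0.1266] R [ 0.397 -0.918  0.003 -0.918 -0.397 -0.001  0.002 -0.002 -1.   ] F [-1.69  1.26 11.47] gap 0.0343 tool cm [-0.01  0.03  0.06]
t 13.15 tcp [ 0.5476 -0.2171  0.1266] R [ 0.397 -0.918  0.002 -0.918 -0.397 -0.001  0.002 -0.002 -1.   ] F [-3.1   1.65 11.17] gap 0.0342 tool cm [-0.02  0.02  0.06]
spindle_tip []
seat_top [(0.58, array([213.7, 244.1]))]
sleeve_foot [(0.77, array([163.4, 315.1])), (0.72, array([235.2, 323.9])), (0.72, array([173.9, 338.3])), (0.55, array([291.9, 167.3]))]
sleeve_mid [(0.73, array([161.7, 306.3])), (0.69, array([235.7, 324.6])), (0.59, array([290.5, 161. ])), (0.59, array([176.2, 339.3]))]
0.008 [[289.9, 167.3], [290.9, 158.2], [290.8, 158.6]]
0.012 [[289.9, 168.2], [290.8, 159.1], [290.8, 158.6]]
0.016 [[289.8, 169.0], [290.7, 160.0], [290.8, 158.6]]
```

View pics/s3.png

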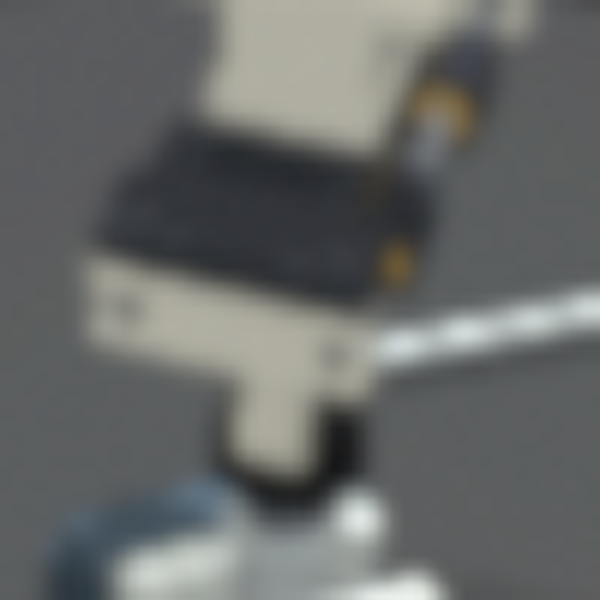

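The sleeve sits over the spindle and hides the washer. The finger-to-foot gap is unchanged (about 25 px against 23 px before), so it has not slipped in the grip. Force and travel both give about 12 mm of compression, steady over three readings, so I'm handing in.

```bash
python3 -c "
from h import *
go(.5473,-.217,.126); print(order.sign_off()); go(.5473,-.217,.126)"
```

```text
t 13.45 tcp [ 0.5475 -0.217   0.1266] R [ 0.397 -0.918  0.002 -0.918 -0.397 -0.001  0.002 -0.002 -1.   ] F [-2.67  0.42 11.76] gap 0.0342 tool cm [-0.01  0.02  0.06]
the job is handed in; nothing more can be done
None
the job is handed in; nothing more can be done
```

The black locking sleeve is threaded foot-down over the spindle and held about 12 mm down against the spring, with the job handed in at 13.45 s. It is gripped on its body at 50 N and still being held down.

- **Press depth:** the tool went 11.8 mm below the height where the foot met the spring washer. The vertical force was about 12.5 N after allowing for the resting reading, which gives about 11.9 mm. That is past the 10 mm needed to clear the groove and short of 18 mm solid.
- **Grip and stability:** tool height and force stayed steady over the last four readings. The finger-to-foot gap in the side picture barely changed, so I saw no slip.
- **Not confirmed by eye:** the gripper hides the groove, and the network did not find the spindle tip in the last picture. The press depth therefore rests on force and position alone.
- **Side force:** a small sideways load of 2–3 N remained, with the sleeve lightly touching the spindle. One nudge of about 0.6 mm did not remove it.
- **Rest of the bench:** I did not knowingly touch any other part, but I took no final picture of the whole bench to confirm it.

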